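# Open the latched gate of a stirrer's splash guard

### The arm

A 6-joint arm with a two-finger parallel gripper is mounted at the origin on the work surface. World frame = base frame: x ahead of the robot, y to its left, z up, the work surface at z = 0. Lengths are in m, angles in rad, forces in N, time in s.
With the tool pointing down it reaches from about 0.325 to 0.875 m from the base axis. Payload 4.4 kg.
Tool frame: the origin (TCP) lies at the very end of the fingers, on their centre line; the grasp point (between the pads) lies 19 mm behind it; z points along the fingers, y is the line along which they close (so a half turn about z gives the same grasp; the last joint's range is limited). The gripper opens to 85 mm and grips with 20 to 120 N. Pads are 22 mm wide; open, the fingers measure 114 mm over their backs; the gripper's body (76 mm by 85 mm) begins 54 mm behind the grasp point. The pads swing forward as they close: fully open they stand 13 mm farther back than shut.
Start: joints at [1, 0.207, 1.542, -0, 1.393, -0.15], TCP at [0.235, 0.525, 0.231] pointing down, gripper open.
Joint ranges: [-2.73, 2.73], [-0.86, 2.22], [0.23, 2.46], [-1.11, 4.25], [0.08, 2.63], [-2.82, 2.82]. Speed limits (rad/s): [2.79, 2.79, 3.14, 3.14, 3.14, 3.14].

### API

Orientations are given as a unit quaternion [w, x, y, z].
In Python, from cell import ctrl gives the robot as it stands.
- The arm moves only by the shell command python3 -m inch 'ROWS' [FORCE]. ROWS is JSON, a list of rows, each a list of 3 entries, a list of its own where there are three numbers: the shift along the world's x, y, z in mm, then the turn about the world's z in degrees, then the opening, from -1 (shut) to 1 (fully open). In form: [[[dx, dy, dz], roll, gripper], ...]. A call has exactly 10 rows; each row shifts and turns the commanded pose from where the row before left it; what a row does not reach is not made up. A row lasts 1/12 s, in which the tool goes at most 41.7 mm and 7.16 degrees, less where a joint would pass 70% of its speed; a pose out of reach is approached as far as the arm can. A call is refused whole if a number of a shift passes 41.7 or a number of a turn 7.16, either way. A call with a gripper value outside its range is refused whole. The fingers move at their own pace and stop on an object; FORCE is the grip in N (left out, the last holds). Time passes only in rows, so rows that do not move let the fingers close, or fill a call up. It gives the time, the measured TCP pose, the force, the opening and the grip force at its end, in the units of the state.
- ctrl.read_state(): the state, without advancing time (a new reading comes with each control period).
- ctrl.snapshot(name): name is "side" or "top"; returns the picture (400x640x3 uint8, blue, green, red); there is no depth.
- ctrl.get_calibration(name): a dict with "mtx" (3x3 intrinsics, pixels), "R" (3x3) and "t" (3): a world point X has camera coordinates R X + t. Camera axes: x right, y down, z forward; pixel columns grow to the right and rows downward; lengths in m; the calibration is good to about 2 mm. A picture is of the moment at which its call begins. get_calibration takes no time and is no camera call.
- ctrl.finish_job(): hands the job in; it is judged then, once.
Trained networks look in the newest picture that a camera, given by its name, has taken for a name from the list of things; names that differ only in an ending like _2 or _b are one class to them, and where a whole thing is asked for, a point or a joint stands for the part that bears it (a point fixed in the world has none). Each returns a list of dicts, best first, with "conf" (0 to 1); they miss things now and then, are a little off and sometimes report something else, mostly with a low value. They report only what shows in the picture. A call takes as long as a camera call.
- ctrl.trace(name, camera): "region" (400x640 bool, what is visible of it).
- ctrl.landmark_of(name, camera): "point" ([x, y, z] in m, in world coordinates, good to about 4 mm: a listed point, or the origin of a listed thing).
The state is a dict: "clock": time; "joint_positions": joint angles; "qvel": joint speeds; "joint_torque": joint torques, N m; "position": TCP position; "tcp_rot": TCP orientation; "ft_force": force on the tool from outside, world axes, zero at the start; "wrist_torque": the same for the moment, N m; "opening": finger opening in m; "grasp_force": force on a finger pad.
Only numpy, scipy, OpenCV 4.12 (cv2) and the standard library are available. Lean on these libraries where they do the work, as an engineer would, in place of code of your own. Each camera call takes 0.05 s, during which the arm holds its last target. There are 200 camera calls.

### The job

Open the gate of the splash guard round the stirrer: lift the red latch bar by its white knob until it can pass through the opening of the yellow keeper, feeling for the height and never forcing it against the keeper, then slowly swing the gate out to about a right angle. Let the bar hang back down, let go and leave the gate standing open. Do not disturb the bottles and the beaker on the bench.

Things in the scene. Friction and masses are not known exactly. Their poses are not given: they have to be found in the camera images.
- guard: Fixed splash guard: grey base 240 x 270 mm, aluminium posts, clear sides, open top, white stirrer and glass inside. Origin: on the bench in the middle of the gate's plane; x points from the gate into the guard, y from latch side to hinge side, z up. The gate is on the -x side. Latch post at y = -115 mm (20 mm wide, 212 mm tall), hinge post at y = +121 mm (195 mm tall).
- gate (a joint): Gate angle (rad): 0 shut, grows as the free edge swings out to the guard's -x side (clockwise from above), end stop 1.75. A clear pane in a 14 mm thick aluminium frame, 205 mm wide, top edge 190 mm above the bench, 0.6 kg. The hinge has about 0.1 N m of friction: the gate stays where it is left.
- gate_hinge (a point): Point on the gate's vertical hinge line, 165 mm above the bench, at (0, +105 mm) in the guard's x, y. The frame turns with the gate: y runs from the leaf to the hinge.
- latch (a joint): Angle of the latch bar about its pivot on the gate (rad): 0 hanging level on its own stop, grows as the knob and the free end are lifted; up to 0.6 once out of the keeper. Gravity brings it back down (about 0.1 kg).
- knob (a point): Grip point on the white knob of the latch bar: a level round rod 14 mm thick, 56 mm long, sticking out of the bar to the guard's -x and ending in a disc 20 mm across. The point is on its axis, 34 mm before the bar's front face, 22 mm short of the disc, 120 mm along the bar from the pivot. Bar down and gate shut: at (-54, -70, 165) mm in the guard's frame.
- bar_tip (a point): Point on the red latch bar's middle line 170 mm from its pivot; the bar ends at 175 mm. Bar 8 mm thick, 10 mm high, in front of the gate (front face 20 mm before the gate's middle plane). Pivot: on the gate, 55 mm from the hinge line, 165 mm above the bench (guard y = +50 mm). The strike meets the bar 165 mm from the pivot.
- keeper: Keeper on the latch post; origin and axes as the guard's. A yellow C-shaped strike, 6 mm wide: front lip (8 mm thick, 4 mm from the bar), above it an opening 15 mm high, then a roof. The strike's height setting is NOT shown by this pose: the bar must rise 8 to 30 mm there to clear the lip, and meets the roof 5 mm later. Bar free at gate angle 0.12. Over 10 N on it is forcing.
- media_bottle: Loose clear bottle with a blue cap, 66 mm in diameter, 120 mm tall; origin under its middle. To be left alone.
- dye_bottle: Loose blue bottle with a white cap, 44 mm in diameter, 110 mm tall; origin under its middle. To be left alone.
- beaker: Loose empty glass beaker, 72 mm in diameter, 85 mm tall; origin under its middle. To be left alone.

How it is judged:
By the outcome, as a careful person would: the job done as asked, in the order asked, and still so for the second after the job is handed in, with the robot touching nothing.
It also fails if it takes over 61 s, if anything falls off the work surface, if the arm or the gripper's body presses on something with over 40 N, if the wrist force passes 120 N, or if a joint passes its speed limit or range.

## Working session

There is one attempt and no reset: what is moved stays moved. The work goes in short steps, Python scripts to look and compute and a shell command to move; the robot and the scene stay as the last step left them, time stands still between calls to the robot, and variables do not carry over. Pictures are saved under pics/ and viewed, at most 10 in all, crops included, and the job is handed in when it is done.

```bash
mkdir -p pics
python3 - <<'E'
from cell import ctrl
import cv2, numpy as np
np.set_printoptions(precision=4,suppress=True)
for c in ("top","side"):
    cv2.imwrite(f"pics/{c}0.png",ctrl.snapshot(c))
    k=ctrl.get_calibration(c); print(c,"cam at",-np.array(k["R"]).T@np.array(k["t"]))
    for n in ["guard","gate_hinge","knob","bar_tip","keeper","media_bottle","dye_bottle","beaker"]:
        r=ctrl.landmark_of(n,c)
        print(n,[(np.round(d["point"],4),round(d["conf"],2)) for d in r[:2]])
s=ctrl.read_state(); print({k:np.round(v,3) for k,v in s.items()})
E
```

```text
top cam at [0.4057 0.057  1.056 ]
guard [(array([0.6921, 0.0428, 0.0039]), 0.73)]
gate_hinge [(array([0.682 , 0.143 , 0.1644]), 0.94)]
knob [(array([ 0.6441, -0.0326,  0.1646]), 0.6)]
bar_tip [(array([ 0.6926, -0.0825,  0.1634]), 0.83)]
keeper []
media_bottle [(array([0.566 , 0.3482, 0.0007]), 0.92)]
dye_bottle [(array([ 0.6726, -0.1899,  0.0007]), 0.83)]
beaker [(array([ 0.4815, -0.1534,  0.0003]), 0.56)]
side cam at [ 0.2337 -0.4083  0.8215]
guard [(array([ 0.6954,  0.0393, -0.0027]), 0.83)]
gate_hinge [(array([0.6771, 0.1418, 0.1616]), 0.61)]
knob [(array([ 0.6479, -0.035 ,  0.1624]), 0.72)]
bar_tip [(array([ 0.6884, -0.0834,  0.166 ]), 0.97)]
keeper []
media_bottle [(array([0.5661, 0.3472, 0.0018]), 0.84)]
dye_bottle [(array([ 0.671 , -0.1882, -0.0016]), 0.87), (array([ 0.6946,  0.0414, -0.0005]), 0.69)]
beaker [(array([ 0.4815, -0.1533,  0.0022]), 0.64)]
{'clock': np.float64(0.9), 'joint_positions': array([ 1.   ,  0.207,  1.541,  0.   ,  1.394, -0.151]), 'qvel': array([-0.002,  0.   ,  0.001, -0.001, -0.   , -0.   ]), 'joint_torque': array([  0.001, -38.304, -29.197,   0.   ,   0.001,  -0.   ]), 'position': array([0.235, 0.525, 0.231]), 'tcp_rot': array([-0.   ,  0.209,  0.978,  0.   ]), 'ft_force': array([ 0.645, -0.4  ,  0.827]), 'wrist_torque': array([-0.012,  0.027,  0.012]), 'grasp_force': np.float64(0.0), 'opening': np.float64(0.085)}
```

View pics/top0.png

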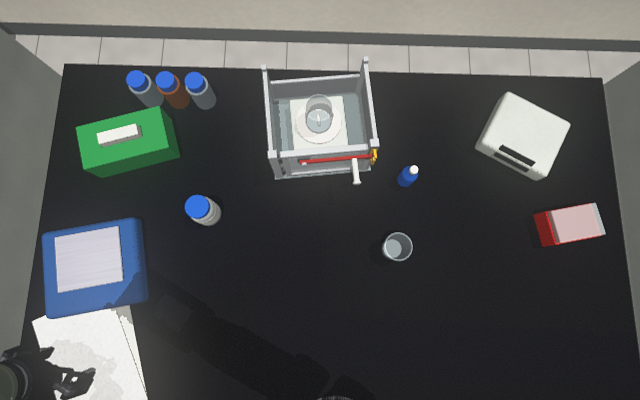

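View pics/side0.png

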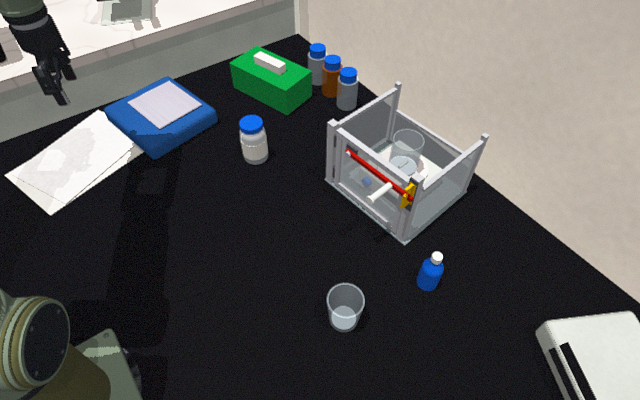

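The top view shows the guard at about (320,120), the red bar from (302,160) to (375,156), the knob rod ending near (355,180) and the yellow keeper at (375,155). The dye bottle at (408,177) and the beaker at (397,247) lie clear of the swing. I'll fit the guard pose and look at the keeper more closely.

```bash
cat > h.py <<'E'
import numpy as np
from scipy.optimize import least_squares
G=np.array([[0,0],[0,.105],[-.054,-.070],[-.024,-.120]]*2)
W=np.array([[.6921,.0428],[.682,.143],[.6441,-.0326],[.6926,-.0825],[.6954,.0393],[.6771,.1418],[.6479,-.035],[.6884,-.0834]])
def g2w(p,g):
    c,s=np.cos(p[2]),np.sin(p[2]); g=np.atleast_2d(g); return np.c_[p[0]+c*g[:,0]-s*g[:,1],p[1]+s*g[:,0]+c*g[:,1]]
f=least_squares(lambda p:(g2w(p,G)-W).ravel(),[.69,.04,.1]); P=f.x
E
python3 - <<'E'
from h import *
import cv2
from cell import ctrl
print(P,np.degrees(P[2])); print(np.round(f.fun.reshape(-1,2)*1e3,1))
print("knob",g2w(P,[-.054,-.07]),"hinge",g2w(P,[0,.105]))
im=cv2.imread("pics/side0.png"); k=ctrl.get_calibration("side")
x0,y0=330,130
cr=cv2.resize(im[y0:y0+110,x0:x0+140],None,fx=5,fy=5,interpolation=cv2.INTER_CUBIC)
# predicted strike lip-front heights at y=-.115, x=-.032
for z in range(150,225,10):
    X=np.r_[g2w(P,[-.032,-.115])[0],z/1e3]; c=np.array(k["R"])@X+np.array(k["t"]).ravel(); u=np.array(k["mtx"])@c; u=u[:2]/u[2]
    print(z,u.round(1)); q=tuple(int(v) for v in ((u-[x0,y0])*5)); cv2.circle(cr,q,2,(255,0,255),-1)
cv2.imwrite("pics/keep.png",cr)
E
```

```text
[0.69377649 0.04045016 0.14073343] 8.063431607286185
[[ 1.7 -2.3]
 [-3.   1.4]
 [ 6.  -3.8]
 [-5.8  0.8]
 [-1.6  1.2]
 [ 1.9  2.6]
 [ 2.2 -1.4]
 [-1.6  1.7]]
knob [[ 0.65012922 -0.03643232]] hinge [[0.67904821 0.14441207]]
150 [402.1 203.8]
160 [402.9 200.7]
170 [403.7 197.5]
180 [404.5 194.3]
190 [405.4 191. ]
200 [406.2 187.7]
210 [407.1 184.3]
220 [408.  180.8]
```

View pics/keep.png

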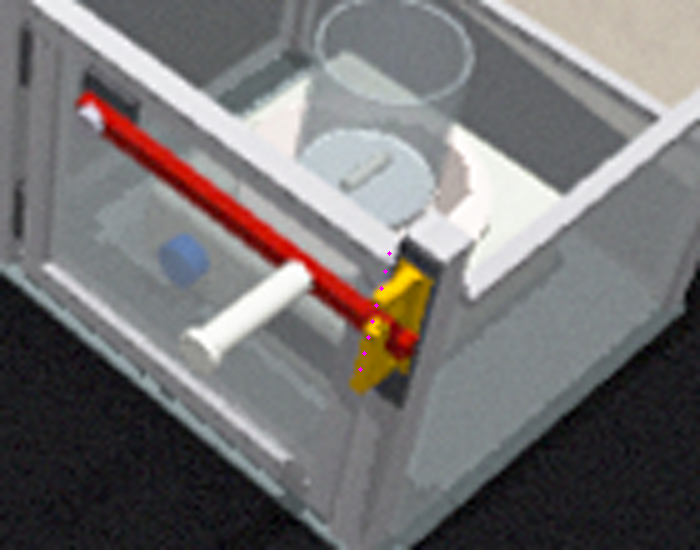

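The crop shows the keeper lip's front top near (372,318), about z 175–180 mm. The bar (bottom 160 mm) must therefore rise roughly 15–18 mm at the strike, or about 12 mm at the knob. Approaching now.

```bash
python3 -m inch '[[[10,-14,0],1.6,0],[[20,-28,0],1.6,0],[[20,-28,0],1.6,0],[[20,-28,0],1.6,0],[[20,-28,0],1.6,0],[[20,-28,0],1.6,0],[[20,-28,0],1.6,0],[[20,-28,0],1.6,0],[[20,-28,0],1.6,0],[[20,-28,0],1.6,0]]' 20
python3 -m inch '[[[22,-28,0],1.6,0],[[22,-28,0],1.6,0],[[22,-28,0],1.6,0],[[22,-28,0],1.6,0],[[22,-28,0],1.6,0],[[22,-28,0],1.6,0],[[22,-28,0],1.6,0],[[22,-28,0],1.6,0],[[20,-28,0],1.6,0],[[18,-28,0],1.6,0]]'
python3 -m inch '[[[5,-14,0],0.2,0],[[0,0,0],0,0],[[0,0,0],0,0],[[0,0,0],0,0],[[0,0,0],0,0],[[0,0,0],0,0],[[0,0,0],0,0],[[0,0,0],0,0],[[0,0,0],0,0],[[0,0,0],0,0]]'
python3 - <<'E'
from cell import ctrl
import cv2
from scipy.spatial.transform import Rotation as R
for c in("top","side"):
    im=ctrl.snapshot(c)
    if c=="side": cv2.imwrite("pics/a.png",cv2.resize(im[60:260,260:500],None,fx=3,fy=3))
    print(c,[(d["point"],d["conf"]) for d in ctrl.landmark_of("knob",c)[:1]])
s=ctrl.read_state(); print(s["clock"],s["position"],s["opening"],R.from_quat(s["tcp_rot"],scalar_first=True).as_matrix()[:,1])
E
```

```text
clock: 1.73
position: [0.4256, 0.2574, 0.2316]
tcp_rot: [0.0, 0.07, 0.998, 0.0]
ft_force: [-0.0, 0.3, -0.2]
opening: 0.0428
grasp_force: 0.0
clock: 2.57
position: [0.64, -0.0228, 0.2312]
tcp_rot: [0.0, -0.069, 0.998, 0.0]
ft_force: [0.8, 0.9, 0.1]
opening: 0.0425
grasp_force: 0.0
clock: 3.4
position: [0.6439, -0.0348, 0.2314]
tcp_rot: [0.0, -0.071, 0.997, -0.0]
ft_force: [-0.0, -0.5, 0.8]
opening: 0.0429
grasp_force: 0.0
top [([0.6476, -0.0331, 0.1649], 0.55)]
side [([0.6461, -0.0326, 0.1659], 0.55)]
3.6 [ 0.64390582 -0.03518152  0.23126387] 0.04245880530178407 [-1.40681939e-01  9.90054843e-01 -2.04714455e-05]
```

View pics/a.png

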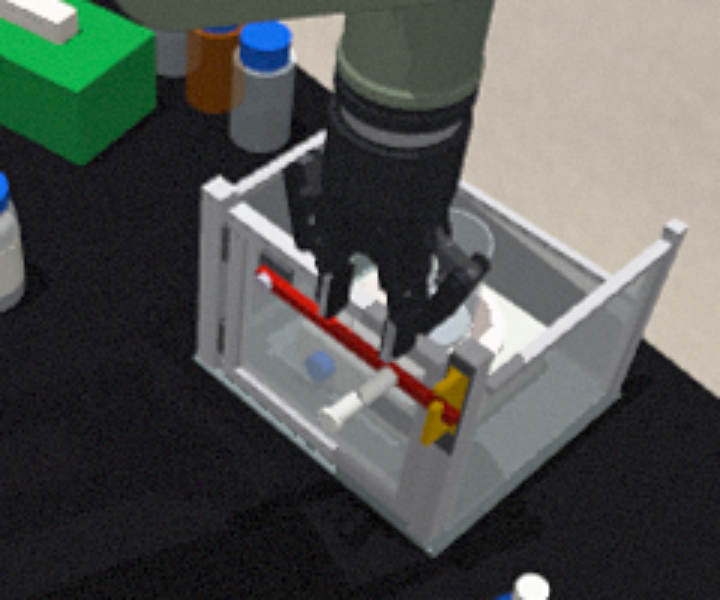

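The fingers stand just above the knob rod (rod end at (335,415), fingertips at (330,310) and (395,345)). Descend and close gently.

```bash
python3 -m inch '[[[2,2,-8],0,0],[[0,0,-10],0,0],[[0,0,-10],0,0],[[0,0,-12],0,0],[[0,0,-12],0,0],[[0,0,-12],0,0],[[0,0,-10],0,0],[[0,0,-8],0,0],[[0,0,-3],0,0],[[0,0,0],0,0]]'
python3 -m inch '[[[0,0,0],0,-0.3],[[0,0,0],0,-0.5],[[0,0,0],0,-0.6],[[0,0,0],0,-0.7],[[0,0,0],0,-0.8],[[0,0,0],0,-1],[[0,0,0],0,-1],[[0,0,0],0,-1],[[0,0,0],0,-1],[[0,0,0],0,-1]]' 20
```

```text
clock: 4.43
position: [0.6452, -0.033, 0.1449]
tcp_rot: [-0.001, -0.071, 0.998, 0.0]
ft_force: [0.7, 0.3, -0.1]
opening: 0.0427
grasp_force: 0.0
clock: 5.27
position: [0.6465, -0.0364, 0.1475]
tcp_rot: [0.001, -0.07, 0.998, -0.003]
ft_force: [-1.5, -6.4, 1.2]
opening: 0.0135
grasp_force: 19.5
```

```bash
python3 -m inch '[[[0.2,-1.2,0],0,-1],[[0.2,-1.2,0],0,-1],[[0,-1,0],0,-1],[[0,0,1],0,-1],[[0,0,1.2],0,-1],[[0,0,1.2],0,-1],[[0,0,1.2],0,-1],[[0,0,1.2],0,-1],[[0,0.2,1.2],0,-1],[[0,0,0],0,-1]]'
python3 - <<'E'
from cell import ctrl
s=ctrl.read_state();print(s["position"],s["ft_force"],s["wrist_torque"],s["opening"])
E
```

```text
clock: 6.1
position: [0.6462, -0.0363, 0.1534]
tcp_rot: [-0.0, -0.071, 0.998, -0.0]
ft_force: [1.1, -1.3, -2.1]
opening: 0.0132
grasp_force: 20.1
[ 0.64622347 -0.03626751  0.15335755] [ 1.13691015 -1.34644763 -2.07517481] [-0.30385616 -0.24902022 -0.27945001] 0.013164035583847178
```

```bash
for i in 1 2; do :; done; python3 -m inch '[[[0,0,0.2],0,-1],[[0,0,0.2],0,-1],[[0,0,0.2],0,-1],[[0,0,0.2],0,-1],[[0,0,0.2],0,-1],[[0,0,0.2],0,-1],[[0,0.1,0.2],0,-1],[[0,0,0.2],0,-1],[[0,0,0],0,-1],[[0,0,0],0,-1]]'
```

```text
clock: 6.93
position: [0.6462, -0.0362, 0.1548]
tcp_rot: [-0.0, -0.071, 0.998, 0.0]
ft_force: [0.2, -0.5, -3.0]
opening: 0.0131
grasp_force: 20.0
```

```bash
python3 -m inch '[[[0,0,0.2],0,-1],[[0,0,0.2],0,-1],[[0,0,0.2],0,-1],[[0,0,0.2],0,-1],[[0,0,0.2],0,-1],[[0,0,0.2],0,-1],[[0,0.1,0.2],0,-1],[[0,0,0],0,-1],[[0,0,0],0,-1],[[0,0,0],0,-1]]'
```

```text
clock: 7.77
position: [0.6463, -0.0361, 0.1564]
tcp_rot: [0.0, -0.071, 0.998, 0.0]
ft_force: [0.2, 0.0, -2.0]
opening: 0.0129
grasp_force: 19.9
```

```bash
python3 -m inch '[[[0,0,0.2],0,-1],[[0,0,0.2],0,-1],[[0,0,0.2],0,-1],[[0,0,0.2],0,-1],[[0,0,0.2],0,-1],[[0,0,0.2],0,-1],[[0,0.1,0.2],0,-1],[[0,0,0],0,-1],[[0,0,0],0,-1],[[0,0,0],0,-1]]'
```

```text
clock: 8.6
position: [0.6463, -0.036, 0.1578]
tcp_rot: [0.0, -0.071, 0.998, 0.0]
ft_force: [0.9, 0.4, -1.6]
opening: 0.0133
grasp_force: 19.8
```

```bash
python3 -m inch '[[[0,0,0.2],0,-1],[[0,0,0.2],0,-1],[[0,0,0.2],0,-1],[[0,0,0.2],0,-1],[[0,0,0.2],0,-1],[[0,0.1,0.2],0,-1],[[0,0,0],0,-1],[[0,0,0],0,-1],[[0,0,0],0,-1],[[0,0,0],0,-1]]'
```

```text
clock: 9.43
position: [0.6463, -0.036, 0.1589]
tcp_rot: [-0.0, -0.071, 0.998, 0.0]
ft_force: [0.3, -0.4, -1.6]
opening: 0.0132
grasp_force: 19.8
```

```bash
python3 -c "
from cell import ctrl
import cv2
im=ctrl.snapshot('side');cv2.imwrite('pics/b.png',cv2.resize(im[150:220,350:450],None,fx=7,fy=7,interpolation=2))
print(ctrl.landmark_of('bar_tip','side')[:1])"
```

```text
[{'point': [0.6869, -0.0824, 0.1811], 'conf': 0.6}]
```

View pics/b.png

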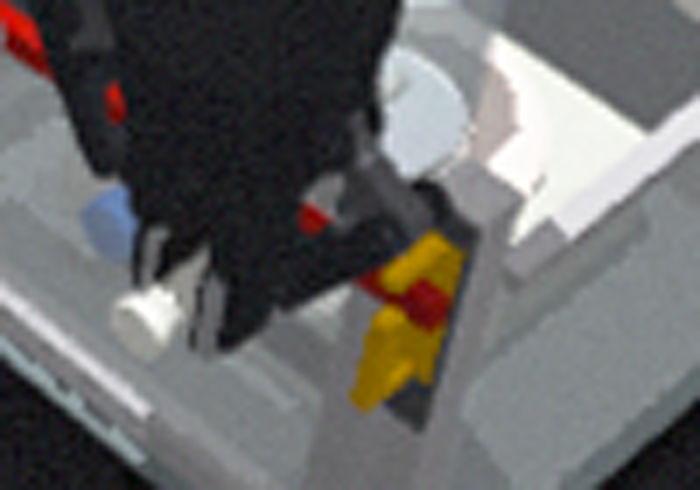

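The bar end at (425,303) sits at the opening, level with the lip's top edge (about (385,315)) and just below the roof (about (430,255)). I'll keep feeling upward for the roof.

```bash
python3 -m inch '[[[0,0,0.2],0,-1],[[0,0,0.2],0,-1],[[0,0,0.2],0,-1],[[0,0,0.2],0,-1],[[0,0,0.2],0,-1],[[0,0.1,0.2],0,-1],[[0,0,0],0,-1],[[0,0,0],0,-1],[[0,0,0],0,-1],[[0,0,0],0,-1]]'
```

```text
clock: 10.37
position: [0.6463, -0.0358, 0.1601]
tcp_rot: [0.0, -0.071, 0.998, 0.0]
ft_force: [0.6, 0.7, -1.2]
opening: 0.0131
grasp_force: 19.8
```

```bash
python3 -m inch '[[[0,0,0.2],0,-1],[[0,0,0.2],0,-1],[[0,0,0.2],0,-1],[[0,0,0.2],0,-1],[[0,0,0.2],0,-1],[[0,0.1,0],0,-1],[[0,0,0],0,-1],[[0,0,0],0,-1],[[0,0,0],0,-1],[[0,0,0],0,-1]]'
```

```text
clock: 11.2
position: [0.6463, -0.0358, 0.1611]
tcp_rot: [-0.0, -0.071, 0.998, 0.0]
ft_force: [0.6, -0.3, -2.2]
opening: 0.013
grasp_force: 19.8
```

```bash
python3 -m inch '[[[0,0,0.2],0,-1],[[0,0,0.2],0,-1],[[0,0,0.2],0,-1],[[0,0,0.2],0,-1],[[0,0,0.2],0,-1],[[0,0.1,0],0,-1],[[0,0,0],0,-1],[[0,0,0],0,-1],[[0,0,0],0,-1],[[0,0,0],0,-1]]'
```

```text
clock: 12.03
position: [0.6463, -0.0357, 0.1621]
tcp_rot: [0.0, -0.071, 0.998, -0.0]
ft_force: [0.5, 0.4, -1.7]
opening: 0.0133
grasp_force: 19.7
```

```bash
python3 -m inch '[[[0,0,0.2],0,-1],[[0,0,0.2],0,-1],[[0,0,0.2],0,-1],[[0,0,0.2],0,-1],[[0,0.1,0],0,-1],[[0,0,0],0,-1],[[0,0,0],0,-1],[[0,0,0],0,-1],[[0,0,0],0,-1],[[0,0,0],0,-1]]'
```

```text
clock: 12.87
position: [0.6463, -0.0356, 0.1629]
tcp_rot: [0.0, -0.071, 0.998, -0.0]
ft_force: [2.1, 0.3, -2.6]
opening: 0.0133
grasp_force: 19.7
```

```bash
python3 -m inch '[[[0,0,0.2],0,-1],[[0,0,0.2],0,-1],[[0,0,0.2],0,-1],[[0,0,0.2],0,-1],[[0,0.1,0],0,-1],[[0,0,0],0,-1],[[0,0,0],0,-1],[[0,0,0],0,-1],[[0,0,0],0,-1],[[0,0,0],0,-1]]'
```

```text
clock: 13.7
position: [0.6463, -0.0355, 0.1637]
tcp_rot: [0.0, -0.071, 0.998, -0.0]
ft_force: [1.4, 0.5, -2.1]
opening: 0.013
grasp_force: 19.7
```

```bash
python3 -c "
from cell import ctrl
import cv2
im=ctrl.snapshot('side');cv2.imwrite('pics/c.png',cv2.resize(im[165:220,370:440],None,fx=9,fy=9,interpolation=2))
print(ctrl.landmark_of('bar_tip','side')[:1],ctrl.read_state()['ft_force'])"
```

```text
[{'point': [0.6875, -0.083, 0.1851], 'conf': 0.79}] [ 0.74847553 -0.1696162  -1.23949213]
```

View pics/c.png

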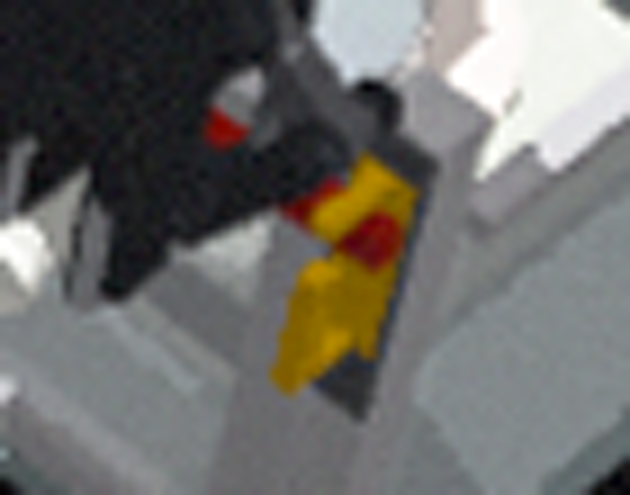

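The bar end at (375,240) is now high in the opening. A grey gap shows between it and the lip's top at (320,255), and the roof lies just above it. I'll feel a little further.

```bash
python3 -m inch '[[[0,0,0.2],0,-1],[[0,0,0.2],0,-1],[[0,0,0.2],0,-1],[[0,0,0.2],0,-1],[[0,0,0],0,-1],[[0,0,0],0,-1],[[0,0,0],0,-1],[[0,0,0],0,-1],[[0,0,0],0,-1],[[0,0,0],0,-1]]'
python3 - <<'E'
from cell import ctrl
s=ctrl.read_state();print(s["position"],s["ft_force"],s["wrist_torque"])
E
```

```text
clock: 14.63
position: [0.6463, -0.0354, 0.1644]
tcp_rot: [-0.0, -0.071, 0.998, 0.0]
ft_force: [1.4, 0.5, -2.4]
opening: 0.0132
grasp_force: 19.7
[ 0.64627925 -0.03538319  0.1644347 ] [ 1.38762494  0.47514961 -2.35951408] [ 0.0260888  -0.23677675 -0.27822943]
```

```bash
python3 -m inch '[[[0,0,0.2],0,-1],[[0,0,0.2],0,-1],[[0,0,0.2],0,-1],[[0,0.1,0.2],0,-1],[[0,0,0],0,-1],[[0,0,0],0,-1],[[0,0,0],0,-1],[[0,0,0],0,-1],[[0,0,0],0,-1],[[0,0,0],0,-1]]'
```

```text
clock: 15.47
position: [0.6463, -0.0353, 0.1653]
tcp_rot: [0.0, -0.071, 0.998, 0.0]
ft_force: [0.8, 2.6, -2.3]
opening: 0.0133
grasp_force: 19.6
```

```bash
python3 -m inch '[[[0,0,0.2],0,-1],[[0,0,0.2],0,-1],[[0,0,0.2],0,-1],[[0,0,0],0,-1],[[0,0,0],0,-1],[[0,0,0],0,-1],[[0,0,0],0,-1],[[0,0,0],0,-1],[[0,0,0],0,-1],[[0,0,0],0,-1]]'
```

```text
clock: 16.3
position: [0.6463, -0.0353, 0.1659]
tcp_rot: [0.0, -0.071, 0.998, 0.0]
ft_force: [1.2, 2.2, -1.9]
opening: 0.0132
grasp_force: 19.6
```

```bash
python3 -m inch '[[[0,0,0.2],0,-1],[[0,0,0.2],0,-1],[[0,0,0.2],0,-1],[[0,0.2,0.2],0,-1],[[0,0,0],0,-1],[[0,0,0],0,-1],[[0,0,0],0,-1],[[0,0,0],0,-1],[[0,0,0],0,-1],[[0,0,0],0,-1]]'
```

```text
clock: 17.13
position: [0.6463, -0.0352, 0.1664]
tcp_rot: [-0.0, -0.071, 0.998, 0.0]
ft_force: [3.1, 2.1, -4.9]
opening: 0.0134
grasp_force: 19.5
```

```bash
python3 -c "
from cell import ctrl
import cv2
im=ctrl.snapshot('side');cv2.imwrite('pics/d.png',cv2.resize(im[165:220,370:440],None,fx=9,fy=9,interpolation=2))
print(ctrl.landmark_of('bar_tip','side')[:1],ctrl.landmark_of('knob','side')[:1],ctrl.read_state()['ft_force'])"
```

```text
[{'point': [0.6881, -0.0814, 0.1886], 'conf': 0.63}] [{'point': [0.6482, -0.0346, 0.1825], 'conf': 0.59}] [ 2.8632868   2.85180115 -4.6984584 ]
```

View pics/d.png

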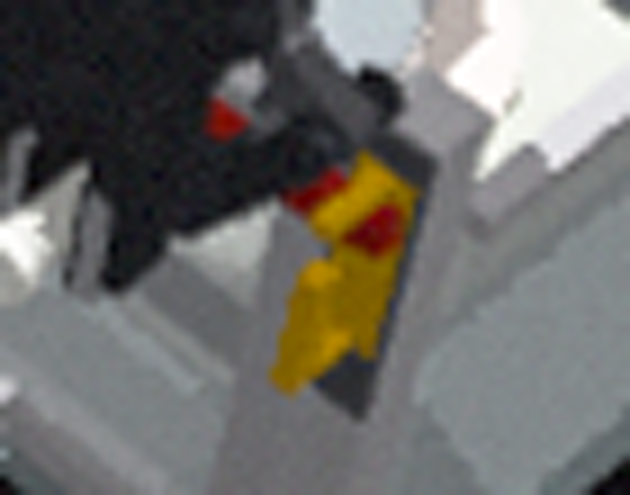

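Roof felt: the vertical force rose by about 2.7 N at z ≈ 166 mm, and the bar end (375,228) touches the roof in the picture. I'll back off to mid-opening and compute the arc.

```bash
python3 -m inch '[[[0,0,-0.3],0,-1],[[0,0,-0.3],0,-1],[[0,0,-0.3],0,-1],[[0,0,-0.4],0,-1],[[0,0,-0.4],0,-1],[[0,0,-0.4],0,-1],[[0,0,-0.3],0,-1],[[0,0,0],0,-1],[[0,0,0],0,-1],[[0,0,0],0,-1]]'
python3 - <<'E'
import numpy as np
r=np.array([-32.7,-178.8])
def rot(a): a=np.radians(-a); return np.array([[np.cos(a),-np.sin(a)],[np.sin(a),np.cos(a)]])@r
A=[0,4,8]+list(range(13,90,5))+[90]
for a,b in zip(A,A[1:]): print(a,b,np.round((rot(b)-rot(a))/(b-a),2))
E
```

```text
clock: 18.12
position: [0.6464, -0.0354, 0.1645]
tcp_rot: [0.0, -0.071, 0.998, -0.0]
ft_force: [0.5, 1.0, -0.2]
opening: 0.0131
grasp_force: 19.7
0 4 [-3.1   0.68]
4 8 [-3.04  0.89]
8 13 [-2.96  1.13]
13 18 [-2.85  1.38]
18 23 [-2.72  1.63]
23 28 [-2.57  1.86]
28 33 [-2.4   2.07]
33 38 [-2.21  2.28]
38 43 [-2.    2.46]
43 48 [-1.78  2.62]
48 53 [-1.54  2.77]
53 58 [-1.3   2.89]
58 63 [-1.04  3.  ]
63 68 [-0.77  3.08]
68 73 [-0.5   3.13]
73 78 [-0.23  3.16]
78 83 [0.05 3.17]
83 88 [0.32 3.15]
88 90 [0.52 3.13]
```

```bash
python3 -m inch '[[[-0.8,0.2,0],-0.25,-1],[[-0.8,0.2,0],-0.25,-1],[[-0.8,0.2,0],-0.25,-1],[[-0.8,0.2,0],-0.25,-1],[[-0.8,0.2,0],-0.25,-1],[[-0.8,0.2,0],-0.25,-1],[[-0.8,0.2,0],-0.25,-1],[[-0.8,0.2,0],-0.25,-1],[[0,0,0],0,-1],[[0,0,0],0,-1]]'
```

```text
clock: 18.95
position: [0.6396, -0.034, 0.1643]
tcp_rot: [-0.0, -0.053, 0.999, -0.0]
ft_force: [1.0, -3.2, -0.6]
opening: 0.0134
grasp_force: 20.2
```

```bash
python3 -m inch '[[[-1.8,0.2,0],-0.6,-1],[[-1.8,0.3,0],-0.6,-1],[[-1.8,0.4,0],-0.6,-1],[[-1.8,0.4,0],-0.6,-1],[[-1.8,0.4,0],-0.6,-1],[[-1.8,0.5,0],-0.6,-1],[[-1.8,0.5,0],-0.6,-1],[[-1.8,0.5,0],-0.6,-1],[[-1.8,0.5,0],-0.6,-1],[[-1.8,0.5,0],-0.6,-1]]'
```

```text
clock: 19.78
position: [0.6217, -0.0289, 0.1642]
tcp_rot: [0.0, -0.0, 1.0, 0.0]
ft_force: [1.2, 0.6, -1.0]
opening: 0.0132
grasp_force: 19.7
```

Passed the strike freely, with no force. Continue the swing at 1° per row.

```bash
python3 -m inch '[[[-3,1.1,0],-1,-1],[[-3,1.1,0],-1,-1],[[-3,1.1,0],-1,-1],[[-3,1.1,0],-1,-1],[[-3,1.2,0],-1,-1],[[-2.9,1.4,0],-1,-1],[[-2.9,1.4,0],-1,-1],[[-2.8,1.4,0],-1,-1],[[-2.8,1.4,0],-1,-1],[[-2.8,1.4,0],-1,-1]]'
python3 -m inch '[[[-2.7,1.6,0],-1,-1],[[-2.7,1.6,0],-1,-1],[[-2.7,1.6,0],-1,-1],[[-2.7,1.6,0],-1,-1],[[-2.7,1.7,0],-1,-1],[[-2.6,1.8,0],-1,-1],[[-2.6,1.8,0],-1,-1],[[-2.6,1.9,0],-1,-1],[[-2.5,1.9,0],-1,-1],[[-2.5,1.9,0],-1,-1]]'
```

```text
clock: 20.62
position: [0.5926, -0.0163, 0.1643]
tcp_rot: [0.0, 0.087, 0.996, 0.0]
ft_force: [3.5, 3.1, -0.9]
opening: 0.0136
grasp_force: 19.6
clock: 21.45
position: [0.5666, 0.001, 0.1645]
tcp_rot: [0.001, 0.174, 0.985, 0.0]
ft_force: [4.0, 3.8, -2.1]
opening: 0.0135
grasp_force: 19.4
```

```bash
python3 -m inch '[[[-2.4,2.1,0],-1,-1],[[-2.4,2.1,0],-1,-1],[[-2.4,2.1,0],-1,-1],[[-2.4,2.1,0],-1,-1],[[-2.4,2.1,0],-1,-1],[[-2.2,2.3,0],-1,-1],[[-2.2,2.3,0],-1,-1],[[-2.2,2.3,0],-1,-1],[[-2.2,2.3,0],-1,-1],[[-2.2,2.3,0],-1,-1]]'
```

```text
clock: 22.28
position: [0.5437, 0.0227, 0.1646]
tcp_rot: [0.001, 0.259, 0.966, 0.0]
ft_force: [6.1, 3.0, -1.9]
opening: 0.0133
grasp_force: 19.4
```

```bash
python3 -m inch '[[[-1.7,2.6,0],-1,-1],[[-1.7,2.6,0],-1,-1],[[-1.8,2.6,0],-1,-1],[[-1.8,2.6,0],-1,-1],[[-1.8,2.6,0],-1,-1],[[-1.6,2.7,0],-1,-1],[[-1.6,2.7,0],-1,-1],[[-1.6,2.7,0],-1,-1],[[-1.6,2.7,0],-1,-1],[[-1.6,2.7,0],-1,-1]]'
```

```text
clock: 23.12
position: [0.5246, 0.0486, 0.1635]
tcp_rot: [-0.002, 0.342, 0.94, -0.002]
ft_force: [-4.0, -4.8, -0.3]
opening: 0.0131
grasp_force: 20.0
```

```bash
python3 -m inch '[[[-1.4,2.8,0],-1,-1],[[-1.4,2.8,0],-1,-1],[[-1.4,2.8,0],-1,-1],[[-1.4,2.8,0],-1,-1],[[-1.4,2.8,0],-1,-1],[[-1.2,2.9,0],-1,-1],[[-1.2,2.9,0],-1,-1],[[-1.2,2.9,0],-1,-1],[[-1.2,2.9,0],-1,-1],[[-1.1,2.9,0],-1,-1]]'
```

```text
clock: 23.95
position: [0.5103, 0.0772, 0.163]
tcp_rot: [-0.003, 0.423, 0.906, -0.002]
ft_force: [-5.7, -4.7, 0.9]
opening: 0.013
grasp_force: 20.2
```

```bash
python3 -m inch '[[[-1.3,2.8,0],-1,-1],[[-1.3,2.8,0],-1,-1],[[-1.3,2.9,0],-1,-1],[[-1.3,2.9,0],-1,-1],[[-1.2,2.9,0],-1,-1],[[-0.9,3,0],-1,-1],[[-0.8,3,0],-1,-1],[[-0.8,3,0],-1,-1],[[-0.8,3,0],-1,-1],[[-0.8,3,0],-1,-1]]'
```

```text
clock: 24.78
position: [0.5015, 0.1072, 0.1636]
tcp_rot: [-0.002, 0.5, 0.866, -0.001]
ft_force: [-3.8, -1.8, 0.6]
opening: 0.0133
grasp_force: 19.7
```

```bash
python3 -m inch '[[[-0.6,3.1,0],-1,-1],[[-0.6,3.1,0],-1,-1],[[-0.6,3.1,0],-1,-1],[[-0.5,3.1,0],-1,-1],[[-0.5,3.1,0],-1,-1],[[-0.3,3.1,0],-1,-1],[[-0.3,3.1,0],-1,-1],[[-0.2,3.1,0],-1,-1],[[-0.2,3.1,0],-1,-1],[[-0.2,3.1,0],-1,-1]]'
```

```text
clock: 25.62
position: [0.498, 0.1385, 0.1638]
tcp_rot: [-0.001, 0.574, 0.819, -0.001]
ft_force: [-4.7, -1.9, -0.7]
opening: 0.0129
grasp_force: 19.6
```

Last part: 78° to 90°.

```bash
python3 -m inch '[[[-0.1,3.1,0],-1,-1],[[-0.1,3.1,0],-1,-1],[[-0.1,3.1,0],-1,-1],[[0,3.1,0],-1,-1],[[0,3.1,0],-1,-1],[[0.1,3.1,0],-1,-1],[[0.2,3.1,0],-1,-1],[[0.2,3.1,0],-1,-1],[[0.3,3.1,0],-1,-1],[[0.3,3.1,0],-1,-1]]'
python3 -m inch '[[[0.3,3.1,0],-1,-1],[[0.4,3.1,0],-1,-1],[[-0.3,0,0],0,-1],[[-0.3,0,0],0,-1],[[-0.3,0,0],0,-1],[[0,0,0],0,-1],[[0,0,0],0,-1],[[0,0,0],0,-1],[[0,0,0],0,-1],[[0,0,0],0,-1]]'
```

```text
clock: 26.45
position: [0.4999, 0.1694, 0.1642]
tcp_rot: [-0.0, 0.643, 0.766, 0.0]
ft_force: [-4.5, 0.5, -0.7]
opening: 0.0135
grasp_force: 19.4
clock: 27.28
position: [0.5008, 0.175, 0.1647]
tcp_rot: [0.001, 0.656, 0.755, 0.001]
ft_force: [1.0, -0.2, -0.9]
opening: 0.0132
grasp_force: 19.4
```

```bash
python3 -m inch '[[[-0.2,0,-1.8],0,-1],[[-0.2,0,-1.8],0,-1],[[-0.2,0,-1.8],0,-1],[[-0.2,0,-1.8],0,-1],[[-0.2,0,-1.8],0,-1],[[-0.2,0,-1.8],0,-1],[[0,0,-1.8],0,-1],[[0,0,-1.8],0,-1],[[0,0,-1.6],0,-1],[[0,0,0],0,-1]]'
```

```text
clock: 28.12
position: [0.4997, 0.1751, 0.149]
tcp_rot: [0.001, 0.656, 0.755, 0.001]
ft_force: [4.8, -1.7, 1.9]
opening: 0.0136
grasp_force: 19.6
```

```bash
python3 -m inch '[[[0,0,-0.2],0,-1],[[0,0,-0.2],0,-1],[[0,0,-0.2],0,-1],[[0,0,-0.2],0,-1],[[0,0,-0.2],0,-1],[[0,0,0],0,-1],[[0,0,0],0,-1],[[0,0,0],0,-1],[[0,0,0],0,-1],[[0,0,0],0,-1]]'
```

```text
clock: 28.95
position: [0.4997, 0.1753, 0.1488]
tcp_rot: [0.001, 0.655, 0.755, 0.001]
ft_force: [3.6, -2.2, 7.9]
opening: 0.0129
grasp_force: 20.2
```

The bar is back on its stop: upward force at z ≈ 149 mm. Relieve the load, then open.

```bash
python3 -m inch '[[[0.4,0,0.3],0,-1],[[0.4,-0.3,0.3],0,-1],[[0.4,-0.3,0.4],0,-1],[[0,0,0.4],0,-1],[[0,0,0],0,-1],[[0,0,0],0,-0.5],[[0,0,0],0,-0.3],[[0,0,0],0,-0.1],[[0,0,0],0,0],[[0,0,0],0,0]]'
python3 -c "
from cell import ctrl
s=ctrl.read_state();print(s['position'],s['ft_force'],s['opening'])"
```

```text
clock: 29.78
position: [0.4988, 0.1745, 0.1479]
tcp_rot: [-0.001, 0.655, 0.755, -0.001]
ft_force: [1.3, -0.1, 0.7]
opening: 0.0427
grasp_force: 0.0
[0.49883856 0.17453991 0.14786302] [ 1.3034674  -0.14724288  0.69863523] 0.04268780119553437
```

Released; now retreat straight up and away, then look.

```bash
python3 -m inch '[[[0,0,4],0,0],[[0,0,6],0,0],[[0,0,10],0,0],[[0,0,12],0,0],[[0,0,14],0,0],[[0,0,14],0,0],[[0,0,14],0,0],[[0,0,14],0,0],[[0,0,14],0,0],[[0,0,10],0,0]]'
python3 -m inch '[[[-10,0,0],0,0],[[-15,0,0],0,0],[[-15,0,0],0,0],[[-15,0,0],0,0],[[-15,0,0],0,0],[[-15,0,0],0,0],[[-15,0,0],0,0],[[-10,0,0],0,0],[[0,0,0],0,0],[[0,0,0],0,0]]'
python3 - <<'E'
from cell import ctrl
import cv2,numpy as np
im={}
for c in("top","side"):
    im[c]=ctrl.snapshot(c)
    for n in["gate_hinge","knob","bar_tip","media_bottle","dye_bottle","beaker"]:
        print(c,n,[(np.round(d["point"],4),round(d["conf"],2)) for d in ctrl.landmark_of(n,c)[:1]])
cv2.imwrite("pics/e.png",cv2.resize(np.vstack([im["top"][40:290,160:480],im["side"][60:350,210:530]]),(592,600*999//1000)))
E
```

```text
clock: 30.62
position: [0.5008, 0.1747, 0.264]
tcp_rot: [0.001, 0.655, 0.755, 0.002]
ft_force: [0.2, -0.0, -0.0]
opening: 0.043
grasp_force: 0.0
clock: 31.45
position: [0.3895, 0.1746, 0.2607]
tcp_rot: [0.0, 0.655, 0.755, 0.0]
ft_force: [0.3, -0.2, 0.4]
opening: 0.0424
grasp_force: 0.0
top gate_hinge [(array([0.6819, 0.1449, 0.1625]), 0.66)]
top knob [(array([0.499 , 0.1822, 0.1635]), 0.9)]
top bar_tip [(array([0.4546, 0.1268, 0.1636]), 0.62)]
top media_bottle [(array([0.5654, 0.3497, 0.0024]), 0.83)]
top dye_bottle [(array([ 0.6728, -0.1901, -0.0034]), 0.9)]
top beaker [(array([ 0.4833, -0.1526, -0.0025]), 0.82)]
side gate_hinge [(array([0.6808, 0.1447, 0.1611]), 0.8)]
side knob [(array([0.4978, 0.175 , 0.1635]), 0.71)]
side bar_tip [(array([0.45  , 0.1312, 0.1643]), 0.67)]
side media_bottle [(array([0.5656, 0.3464, 0.0006]), 0.58)]
side dye_bottle [(array([ 0.6746, -0.1916, -0.0021]), 0.89)]
side beaker [(array([ 0.4848, -0.1516, -0.0014]), 0.83)]
```

View pics/e.png

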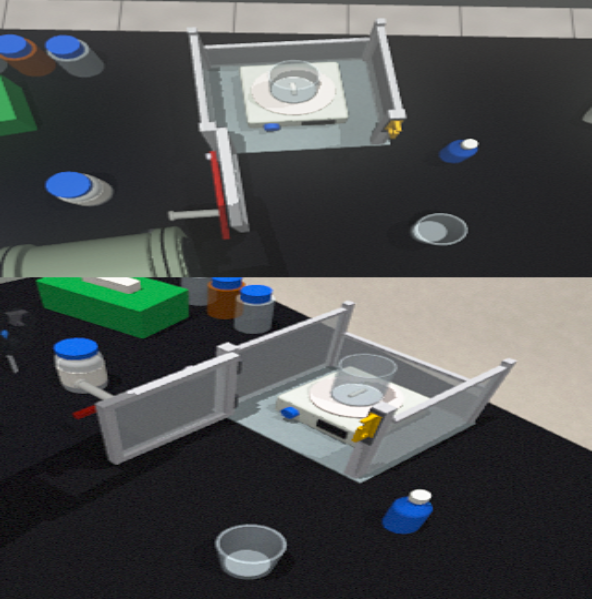

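The gate stands open at about 90°. The bar is level (tip z 164 mm), the bottles and beaker have not moved, and the arm is clear.

```bash
python3 -c "
from cell import ctrl
print(ctrl.finish_job())"
```

```text
the job is handed in; nothing more can be done
None
```

The job is handed in: the gate stands open at about 90° with the latch bar hanging level and the gripper clear. The bar cleared the keeper after only a light touch on its roof (about 3 N), and the bottles and beaker did not move.

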